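Slide the grounds tray home under the grinder stand

TASK

Slide the low steel grounds tray, flat on the counter and handle towards you, straight into the bay under the grinder stand until it comes up against the rubber stop hidden inside, press it gently against that stop for about a second, then let go and leave it there touching the stop. Feel for the stop rather than ramming it, keep the tray clear of the underside of the overhang, and leave everything else on the counter where it is.

Things in the scene. Friction and masses are not known exactly. Their poses are not given: they have to be found in the camera images.
- tray: low open tray of bare steel, 0.34 to 0.6 kg, loose on the counter: box 120 long (x), 130 wide (y), 24 high, walls 4. Origin: centre of the box's underside; +x points to its plain far end (nose), -x to the handle, z up. A flat bar 14 wide leads out of the box at -x to an upright tab, the handle. Dragging it over the counter takes 1 to 5 N
- tray_nose (a point): middle of the tray's nose end, on the tray, 60 from its origin along +x and 12 above its underside
- tray_grip (a point): grip point in the tray's upright tab, 105 from the tray's origin along -x, 36 above its underside. The tab is 30 long along the tray's x, 14 thick along its y, and reaches from 2 to 52 above the counter
- stand: dark steel stand fixed to the counter, 240 deep (x), 200 wide (y), 47 high, carrying the tall black grinder (402 high; its body starts 117 inward of the stand's front edge, its spout hangs 190 above the counter, 62 inward). Origin: centre of the underside, on the counter. Its bay opens to -x and runs straight in along +x. It is damaged if the tray presses it with over 25 N
- bay_mouth (a point): middle of the bay's mouth, on the counter, in the plane of the stand's front edge, 120 from the stand's origin along -x. The bay is 134 wide between its side cheeks, 4 more than the tray; the mouth flares over the first 25
- overhang_edge (a point): middle of the lower front edge of the stand's overhanging top slab. Its flat underside is 33 above the counter, 9 above the tray's rim; the tray must not press on it (limit 2 N)
- catches (a point): midway between two sprung balls in the bay's cheeks, 60 inward of the mouth. They rub on the tray's sides once its nose is about 50 in: a small bump, then a steady drag, roughly 4 to 13 N in all with the counter's drag
- stop_zone (a point): middle of the zone of the fixed rubber stop (80 wide, hidden under the slab), 108 inward of the mouth. The stop's face was set anywhere from 88 to 128 inward; it is not measured. On touching it the force keeps rising as one pushes on, well above the drag. The tray must bear on it with 3 N or more for 0.3 s; over 20 N on the stop damages it
- cup: bystander: white ceramic espresso cup, 68 across, 58 high; origin centre of its foot
- tube: bystander: clear acrylic dosing tube standing upright, 60 across, 75 high; origin centre of its foot
- tamper: bystander: steel tamper standing upright, 58 across, 88 high; origin centre of its foot
- brush: bystander: bristle brush lying down, 170 long along its x; origin under its middle
- jug: bystander: steel milk jug with a handle, 80 across, 95 high; origin centre of its foot
- jar: bystander: jar, 76 across, 120 high; origin centre of its foot
Things that resemble listed ones, but are neither listed nor needed, are in the scene too. What is shaped like the tray but blue is not meant.

How it is judged:
On the way, in this order (a step that is already met when the one before it is completed fails the run):
1. the tray's nose is in the bay under the overhang, the tray flat (x of tray_nose in the frame of stand above -0.1 m and y of tray_nose in the frame of stand between -0.01 and 0.01 m and angle between tray's own z axis and vertical below 0.06 rad), for 0.1 s.
2. the tray bears on the stop with 3 N or more (contact force between tray and stop_c0 above 3 N), for 0.3 s.
At the end, for the whole second after the job is handed in: the tray lies flat on the counter in the bay, in line with it, its nose within 3 mm of the hidden stop, at rest and released (x of stop_c0 in the frame of tray below 0.068 m and y of tray_nose in the frame of stand between -0.008 and 0.008 m and x of tray_nose in the frame of stand above -0.045 m and angle between the x axis of tray and the x axis of stand, either way round below 0.06 rad and angle between tray's own z axis and vertical below 0.03 rad and height (world z) of tray below 0.004 m and linear speed of tray below 0.01 m/s); the robot touches nothing.
It fails at once if the tray presses on the stop with more than 20 N (contact force between tray and stop_c0 above 20 N).
It fails at once if the tray is forced against the stand with more than 25 N (contact force between tray and stand above 25 N).
It fails at once if the tray presses on the underside of the overhang with more than 2 N (contact force between tray and stand_c0 above 2 N).
It fails at once if a bystander is shifted by more than 25 mm (distance of any of cup, tube, tamper, brush, jug, jar from where it was at the start of the episode above 0.025 m).
It also fails if it takes over 58 s, if anything falls off the work surface, if the arm or the gripper's body presses on something with over 40 N, if the wrist force passes 120 N, or if a joint passes its speed limit or range.

ROBOT

A 6-joint arm with a two-finger parallel gripper is mounted at the origin on the work surface. World frame = base frame: x ahead of the robot, y to its left, z up, the work surface at z = 0. Lengths are in m, angles in rad, forces in N, time in s.
With the tool pointing down it reaches from about 0.325 to 0.85 m from the base axis. Payload 4.4 kg.
Tool frame: the origin (TCP) lies on the centre line of the jaws, within the pads' length; the fingertips stand 25 mm ahead of it and the grasp point (between the pads) lies 6 mm ahead of it; z points along the fingers, y is the direction in which the jaws open and shut (so a half turn about z gives the same grasp; the last joint's range is limited). The gripper opens to 94 mm and grips with 3 to 60 N. Pads are 16 mm wide; open, the fingers measure 119 mm over their backs; the gripper's body (75 mm by 177 mm) begins 78 mm behind the grasp point.
Start: joints at [-1.452, 0.207, 1.542, -0, 1.393, -0.15], TCP at [0.153, -0.554, 0.23] pointing down, gripper open.
Joint ranges: [-2.73, 2.73], [-0.86, 2.22], [0.23, 2.46], [-1.11, 4.25], [0.08, 2.63], [-2.82, 2.82]. Speed limits (rad/s): [2.79, 2.79, 3.14, 3.14, 3.14, 3.14].

INTERFACE

Orientations are given as a unit quaternion [x, y, z, w].
In Python, from rig import env gives the robot as it stands.
- The arm moves only by the shell command python3 -m pendant 'ROWS' [FORCE]. ROWS is a JSON object of lists of equal length, an entry for each row: "turn": the turn, a rotation vector about the tool's x, y, z in degrees, a list of three; "slide": the shift along the tool's x, y, z in cm, a list of three; "hand": the closure, from -1 (fully open) to 1 (shut). A call has 1 to 12 rows; each row shifts and turns the commanded pose from where the row before left it, along the tool's axes as they then stand; what a row does not reach is not made up. A row lasts 1/10 s, in which the tool goes at most 50 mm and 8.59 degrees, less where a joint would pass 70% of its speed; a pose out of reach is approached as far as the arm can. A call with a gripper value outside its range is refused whole. The fingers move at their own pace and stop on an object; FORCE is the grip in N (left out, the last holds). Time passes only in rows, so rows that do not move let the fingers close. It gives the time, the measured TCP pose, the force and the opening at its end, in the units of the state.
- env.get_obs(): the state, without advancing time (a new reading comes with each control period).
- env.get_image(name): name is "scene" or "top" or "wrist"; returns the picture (400x640x3 uint8, red, green, blue); there is no depth.
- env.camera_info(name): a dict with "fov_y" (degrees; the focal length in pixels is half the picture's height over the tangent of half this angle, whatever the lens; pixels are square), "cx", "cy" (the principal point, pixels), "extrinsics" (4x4, takes a point from camera to world coordinates). Camera axes: x right, y down, z forward; pixel columns grow to the right and rows downward; lengths in m; the calibration is good to about 2 mm. The wrist camera is an equidistant fisheye: a pixel r from the principal point sees the ray r / f radians off the axis. A picture is of the moment at which its call begins: read the wrist's pose just before it. camera_info takes no time and is no camera call; for the wrist camera it gives the pose at the moment of the call.
- env.sign_off(): hands the job in, once; it reports no verdict.
The state is a dict: "clock": time; "qpos": joint angles; "qd": joint speeds; "effort": joint torques, N m; "position": TCP position; "ee_rot": TCP orientation; "force": force on the tool from outside, world axes, zero at the start; "wrist_torque": the same for the moment, N m; "gripper_width": opening from 0.0 (shut) to 1.0 (fully open).
Only numpy, scipy, OpenCV 4.12 (cv2) and the standard library are available. Lean on these libraries where they do the work, as an engineer would, in place of code of your own. Each camera call takes 0.05 s, during which the arm holds its last target. There are 200 camera calls.

## Working session

There is one attempt and no reset: what is moved stays moved. The work goes in short steps, Python scripts to look and compute and a shell command to move; the robot and the scene stay as the last step left them, time stands still between calls to the robot, and variables do not carry over. Pictures are saved under pics/ and viewed, about 8 in all and at most 12, crops included, and the job is handed in when it is done.

```bash
ls; mkdir -p pics; python3 - <<'E'
from rig import env
import cv2,numpy as np
a=env.get_image("scene");b=env.get_image("top")
cv2.imwrite("pics/s.png",a[:,:,::-1]);cv2.imwrite("pics/t.png",b[:,:,::-1])
np.set_printoptions(precision=4,suppress=True)
for n in("scene","top","wrist"):print(n,env.camera_info(n))
print(env.get_obs())
E
```

```text
pics
scene {'fov_y': 43.64687265081234, 'cx': 319.365681047369, 'cy': 196.30779477927263, 'extrinsics': array([[ 0.6506,  0.5481, -0.5256,  1.293 ],
       [ 0.7594, -0.4639,  0.4562, -0.7881],
       [ 0.0062, -0.6959, -0.7181,  1.1123],
       [ 0.    ,  0.    ,  0.    ,  1.    ]])}
top {'fov_y': 51.05084560265119, 'cx': 325.76248084300687, 'cy': 202.8293758487014, 'extrinsics': array([[ 0.0231, -0.9947,  0.1006,  0.385 ],
       [-0.9996, -0.0215,  0.0171, -0.1338],
       [-0.0149, -0.101 , -0.9948,  1.438 ],
       [ 0.    ,  0.    ,  0.    ,  1.    ]])}
wrist {'fov_y': 65.70646984690485, 'cx': 320.37107683796876, 'cy': 198.3271794507599, 'extrinsics': array([[ 0.2638, -0.9263, -0.2691,  0.2309],
       [-0.9646, -0.2539, -0.0714, -0.5318],
       [-0.0022,  0.2784, -0.9605,  0.3831],
       [ 0.    ,  0.    ,  0.    ,  1.    ]])}
{'clock': 0.1, 'qpos': array([-1.4525,  0.2074,  1.5428, -0.    ,  1.3935, -0.1505]), 'qd': array([-0.0007, -0.0027, -0.003 ,  0.    ,  0.0006, -0.0004]), 'effort': array([ -0.0004, -37.1863, -28.2293,   0.0701,   0.0311,  -0.0001]), 'position': array([ 0.1526, -0.5537,  0.2294]), 'ee_rot': array([ 0.991,  0.134,  0.   , -0.001]), 'force': array([-0.2613,  0.3781,  0.3602]), 'wrist_torque': array([-0.0073,  0.0364, -0.0302]), 'gripper_width': 0.9991292363632688}
```

View pics/s.png

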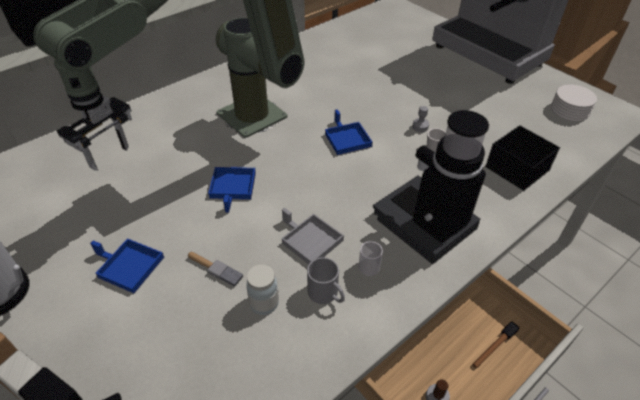

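View pics/t.png

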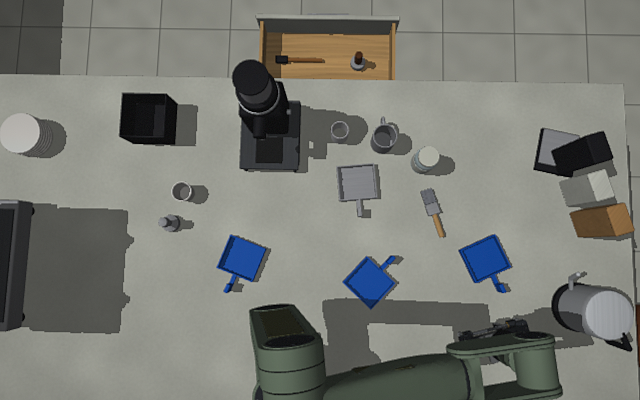

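The scene view shows the grey tray at (313,240), with its handle at (288,215), and the stand with the grinder at (430,215). In the top view the tray is at (358,183), its handle at (363,210), and the stand's front edge is near row 170, columns 240–298. Next I'll enlarge this area for corners.

```bash
cat > h.py <<'E'
import numpy as np,cv2
from rig import env
np.set_printoptions(precision=4,suppress=True)
def ray(name,uv,info=None):
    i=info or env.camera_info(name);f=200/np.tan(np.radians(i["fov_y"]/2))
    uv=np.atleast_2d(np.array(uv,float));d=(uv-[i["cx"],i["cy"]])/f
    if name=="wrist":
        r=np.linalg.norm(d,axis=1)[:,None]+1e-12
        d=np.c_[d/r*np.sin(r),np.cos(r)]
    else:d=np.c_[d,np.ones(len(d))]
    E=i["extrinsics"];return E[:3,3],d@E[:3,:3].T
def plane(name,uv,z,info=None):
    o,d=ray(name,uv,info);return o+d*((z-o[2])/d[:,2])[:,None]
def proj(name,P,info=None):
    i=info or env.camera_info(name);f=200/np.tan(np.radians(i["fov_y"]/2));E=i["extrinsics"]
    c=(np.atleast_2d(P)-E[:3,3])@E[:3,:3]
    if name=="wrist":
        r=np.linalg.norm(c[:,:2],axis=1)[:,None];d=c[:,:2]/r*np.arctan2(r,c[:,2:])
    else:d=c[:,:2]/c[:,2:]
    return d*f+[i["cx"],i["cy"]]
E
python3 - <<'E'
from h import *
t=cv2.imread("pics/t.png")
cv2.imwrite("pics/tc.png",cv2.resize(t[90:225,230:390],None,fx=5,fy=4.4,interpolation=cv2.INTER_CUBIC)[:,:] )
E
python3 - <<'E'
from h import *
uv=[(337,167),(378,164),(381,199),(342,202)]
print(plane("top",uv,.024));print(plane("top",[(363,211)],.052));print(plane("top",[(240,170),(298,171)],.047))
E
```

```text
[[ 0.6521 -0.145   0.024 ]
 [ 0.6653 -0.285   0.024 ]
 [ 0.5451 -0.2964  0.024 ]
 [ 0.532  -0.1644  0.024 ]]
[[ 0.5006 -0.234   0.052 ]]
[[ 0.6308  0.1822  0.047 ]
 [ 0.6314 -0.0138  0.047 ]]
```

View pics/tc.png

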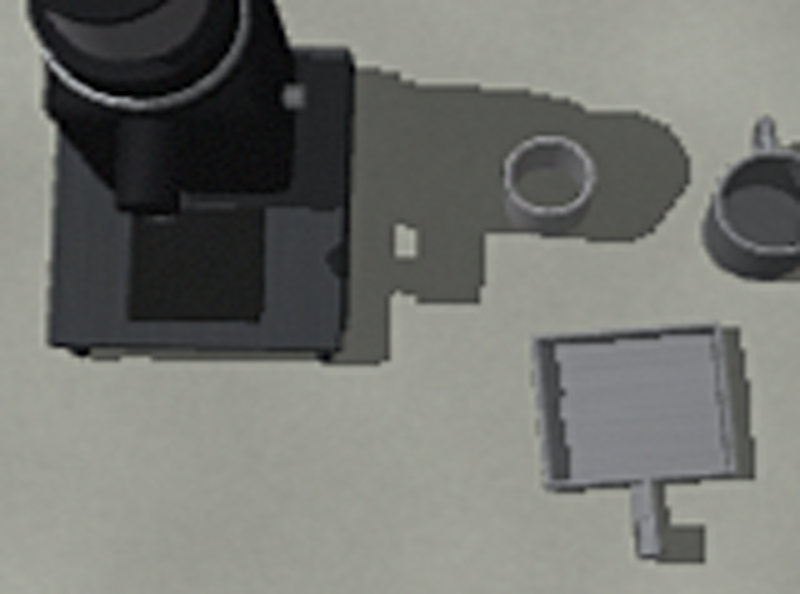

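The crop shows the tray corners at about (537,338), (718,327), (738,473) and (550,488) in crop pixels, with the tab near (648,530). The stand's front edge runs from (47,347) to (340,352). I'll move the wrist camera behind the handle, tool x toward the robot so it looks into the bay, for a precise measurement.

```bash
python3 - <<'E'
from h import *
t=cv2.cvtColor(cv2.imread("pics/t.png"),cv2.COLOR_BGR2HSV)
m=cv2.inRange(t,(105,120,60),(130,255,255))
for c in cv2.findContours(m,0,2)[0]:
    if cv2.contourArea(c)>150:
        P=plane("top",c[:,0],.024);print(P.min(0)[:2],P.max(0)[:2])
q=[(230+x/5,90+y/4.4) for x,y in[(47,347),(340,352)]];print(plane("top",q,.047))
E
python3 -m pendant '{"turn":[[0,0,0],[0,0,0],[0,0,0],[0,0,0],[0,0,0],[0,0,0],[0,0,0],[0,0,0],[0,0,0],[0,0,0]],"slide":[[3.74,-2.29,0],[3.74,-2.29,0],[3.74,-2.29,0],[3.74,-2.29,0],[3.74,-2.29,0],[3.74,-2.29,0],[3.74,-2.29,0],[3.74,-2.29,0],[3.74,-2.29,0],[3.74,-2.29,0]],"hand":[-1,-1,-1,-1,-1,-1,-1,-1,-1,-1]}'
python3 -m pendant '{"turn":[[0,0,-8.5],[0,0,-8.5],[0,0,-8.5],[0,0,-8.5],[0,0,-8.5],[0,0,-8.5],[0,0,-8.5],[0,0,-8.5],[0,0,-8.5],[0,0,-8.5]],"slide":[[0,0,0],[0,0,0],[0,0,0],[0,0,0],[0,0,0],[0,0,0],[0,0,0],[0,0,0],[0,0,0],[0,0,0]],"hand":[-1,-1,-1,-1,-1,-1,-1,-1,-1,-1]}'
python3 -m pendant '{"turn":[[0,0,-8.5],[0,0,-8.5],[0,0,-8.5],[0,0,-8.5],[0,0,-8.5],[0,0,-8.5],[0,0,-8.5],[0,0,-8.5],[0,0,-8.5],[0,0,-8.5],[0,0,0],[0,0,0]],"slide":[[0,0,0],[0,0,0],[0,0,0],[0,0,0],[0,0,0],[0,0,0],[0,0,0],[0,0,0],[0,0,0],[0,0,0],[0,0,0],[0,0,0]],"hand":[-1,-1,-1,-1,-1,-1,-1,-1,-1,-1,-1,-1]}'
python3 - <<'E'
from h import *
import pickle
i=env.camera_info("wrist");pickle.dump(i,open("w1.pkl","wb"));a=env.get_image("wrist");cv2.imwrite("pics/w1.png",a[:,:,::-1]);print(i["extrinsics"])
E
```

```text
[ 0.182  -0.3422] [ 0.3543 -0.1728]
[ 0.2448 -0.7262] [ 0.432 -0.558]
[0.2221 0.0912] [0.412  0.2507]
[[ 0.6347  0.1844  0.047 ]
 [ 0.6348 -0.0137  0.047 ]]
clock: 1.1
position: [0.4532, -0.2325, 0.2301]
ee_rot: [0.991, 0.134, -0.0, -0.0]
force: [-0.1, -1.4, 0.7]
gripper_width: 0.999
clock: 2.1
position: [0.4521, -0.234, 0.2299]
ee_rot: [0.638, 0.77, -0.0, -0.001]
force: [0.4, -0.5, 0.5]
gripper_width: 0.999
clock: 3.3
position: [0.4522, -0.2341, 0.2301]
ee_rot: [-0.046, 0.999, 0.0, -0.0]
force: [-0.0, 0.7, -0.7]
gripper_width: 1.001
[[-0.0892  0.9565  0.2777  0.3708]
 [ 0.996   0.0854  0.0256 -0.241 ]
 [ 0.0008  0.2788 -0.9603  0.3837]
 [ 0.      0.      0.      1.    ]]
```

View pics/w1.png

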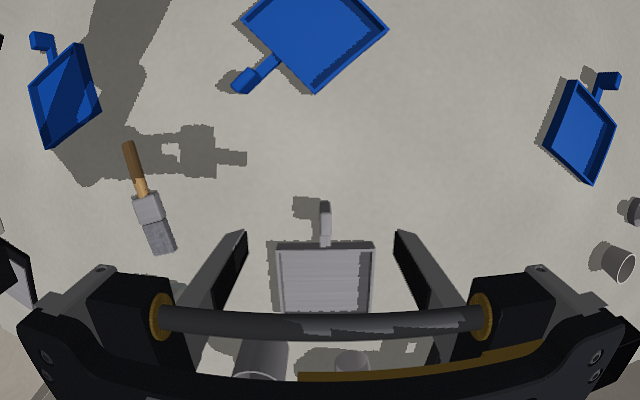

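The wrist view (down = +x, right = +y) shows the tray's near rim corners at about (278,242) and (374,241), and the tab top around (325,201–237). The gripper hides the far part. I'll enlarge it for the grasp.

```bash
python3 - <<'E'
from h import *
t=cv2.imread("pics/w1.png")
cv2.imwrite("pics/w1c.png",cv2.resize(t[190:315,260:390],None,fx=4.8,fy=4.8,interpolation=cv2.INTER_CUBIC))
E
```

```text
(no output)
```

View pics/w1c.png

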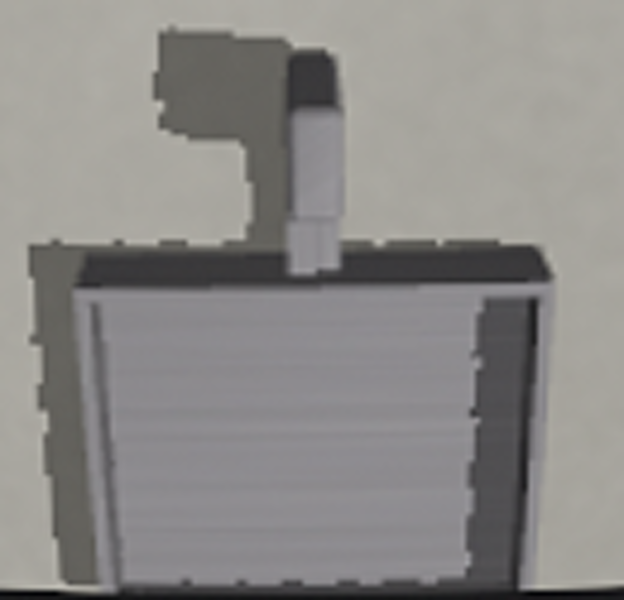

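The crop shows the rim's near corners at (73,292) and (554,284), and the tab's top face with corners (290,107), (342,107), (344,217) and (290,217).

```bash
python3 - <<'E'
from h import *
import pickle
i=pickle.load(open("w1.pkl","rb"))
g=lambda p,z:plane("wrist",[(260+(x+.5)/4.8-.5,190+(y+.5)/4.8-.5) for x,y in p],z,i)[:,:2]
C=g([(73,292),(554,284)],.024);T=g([(290,107),(342,107),(344,217),(290,217)],.052)
print(C,np.linalg.norm(C[1]-C[0]));print(T,T.mean(0))
d=C[1]-C[0];yaw=np.arctan2(-d[0],d[1]);u=np.array([np.cos(yaw),np.sin(yaw)])
print("yaw",yaw,"grip from rim",C.mean(0)-45*u/1000, "tray len tab",np.linalg.norm(T[2]-T[1]))
a=(T[2]+T[3]-T[0]-T[1]);print("tab yaw",np.arctan2(a[1],a[0]))
n=C.mean(0)+.12*u;print("nose",n);
o=env.get_obs();print(o["position"],o["ee_rot"])
P=C.mean(0)+.06*u
print("top yaw",[np.arctan2(*(b-a)[[1,0]]) for a,b in (plane("top",[(340,200.9),(337.4,166.8)],.024),plane("top",[(377.6,197.5),(373.6,164.3)],.024))])
E
```

```text
[[ 0.55   -0.2839]
 [ 0.5363 -0.1548]] 0.12980839255467425
[[ 0.4827 -0.2311]
 [ 0.4816 -0.2189]
 [ 0.5095 -0.2156]
 [ 0.5107 -0.2286]] [ 0.4961 -0.2236]
yaw 0.10565275607548148 grip from rim [ 0.4984 -0.2241] tray len tab 0.02814094130723035
tab yaw 0.10331387632771076
nose [ 0.6625 -0.2067]
[ 0.4523 -0.2341  0.2302] [-0.0458  0.9989  0.0002 -0.0002]
top yaw [np.float64(0.09533227223320816), np.float64(0.12970763942220664)]
```

```bash
python3 -m pendant '{"turn":[[0,0,-0.8],[0,0,0],[0,0,0],[0,0,0],[0,0,0],[0,0,0],[0,0,0]],"slide":[[0,0,0],[-4.56,0.53,0],[0,0,4.5],[0,0,4.5],[0,0,4.5],[0,0,4],[0,0,0]],"hand":[-1,-1,-1,-1,-1,-1,-1]}'
```

```text
clock: 4.05
position: [0.4922, -0.2208, 0.0493]
ee_rot: [-0.054, 0.999, 0.004, -0.006]
force: [-1.0, 0.1, 0.5]
gripper_width: 1.002
```

```bash
python3 -m pendant '{"turn":[[0,0,0],[0,0,0],[0,0,0]],"slide":[[0,0,0.8],[0,0,0],[0,0,0]],"hand":[-1,-1,-1]}'; python3 -m pendant '{"turn":[[0,0,0],[0,0,0],[0,0,0],[0,0,0],[0,0,0],[0,0,0],[0,0,0],[0,0,0]],"slide":[[0,0,0],[0,0,0],[0,0,0],[0,0,0],[0,0,0],[0,0,0],[0,0,0],[0,0,0]],"hand":[1,1,1,1,1,1,1,1]}' 20
```

```text
clock: 4.35
position: [0.499, -0.2252, 0.0499]
ee_rot: [-0.054, 0.999, -0.001, 0.002]
force: [0.0, 0.0, 0.5]
gripper_width: 0.997
clock: 5.15
position: [0.4972, -0.2241, 0.0474]
ee_rot: [-0.054, 0.999, 0.0, -0.0]
force: [0.3, -0.3, -1.4]
gripper_width: 0.354
```

```bash
python3 -m pendant '{"turn":[[0,0,0],[0,0,0],[0,0,0],[0,0,0],[0,0,0],[0,0,0]],"slide":[[0,0,0.3],[0,0,0],[0,0,0],[0,0,0],[0,0,0],[0,0,0]],"hand":[1,1,1,1,1,1]}' 20
```

```text
clock: 5.75
position: [0.4969, -0.224, 0.0441]
ee_rot: [-0.054, 0.999, 0.0, -0.0]
force: [1.0, -1.6, -3.0]
gripper_width: 0.148
```

Gripped: 13.9 mm opening, which matches the 14 mm tab. Now I'll pull back, square up, and slide across in front of the bay.

```bash
python3 -m pendant '{"turn":[[0,0,0],[0,0,0],[0,0,0],[0,0,1.5],[0,0,1.5],[0,0,1.5],[0,0,1.5],[0,0,0]],"slide":[[1.7,0,0],[1.7,0,0],[1.6,0,0],[0,0,0],[0,0,0],[0,0,0],[0,0,0],[0,0,0]],"hand":[1,1,1,1,1,1,1,1]}' 20;  python3 -m pendant '{"turn":[[0,0,0],[0,0,0],[0,0,0],[0,0,0],[0,0,0],[0,0,0],[0,0,0],[0,0,0],[0,0,0],[0,0,0],[0,0,0],[0,0,0]],"slide":[[0,2.5,0],[0,2.5,0],[0,2.5,0],[0,2.5,0],[0,2.5,0],[0,2.5,0],[0,2.5,0],[0,2.5,0],[0,2.5,0],[0,2.5,0],[0,2.5,0],[0,2,0]],"hand":[1,1,1,1,1,1,1,1,1,1,1,1]}' 20;  python3 -m pendant '{"turn":[[0,0,0],[0,0,0],[0,0,0]],"slide":[[0,1.5,0],[0,0,0],[0,0,0]],"hand":[1,1,1]}' 20
python3 - <<'E'
from h import *
import pickle
i=env.camera_info("wrist");pickle.dump(i,open("w2.pkl","wb"));a=env.get_image("wrist")[:,:,::-1];cv2.imwrite("pics/w2.png",a)
t=env.get_image("top")[:,:,::-1];cv2.imwrite("pics/t2.png",t)
cv2.imwrite("pics/t2c.png",cv2.resize(t[110:230,220:320],None,fx=5,fy=5,interpolation=cv2.INTER_CUBIC))
E
```

```text
clock: 6.55
position: [0.4481, -0.2293, 0.0444]
ee_rot: [-0.002, 1.0, 0.0, 0.0]
force: [0.6, 1.8, -2.5]
gripper_width: 0.148
clock: 7.75
position: [0.4474, 0.0662, 0.0448]
ee_rot: [-0.001, 1.0, -0.0, 0.001]
force: [-0.2, -1.5, -2.8]
gripper_width: 0.145
clock: 8.05
position: [0.447, 0.0807, 0.0446]
ee_rot: [-0.002, 1.0, 0.0, 0.001]
force: [-0.4, 2.7, -2.3]
gripper_width: 0.149
```

View pics/t2c.png

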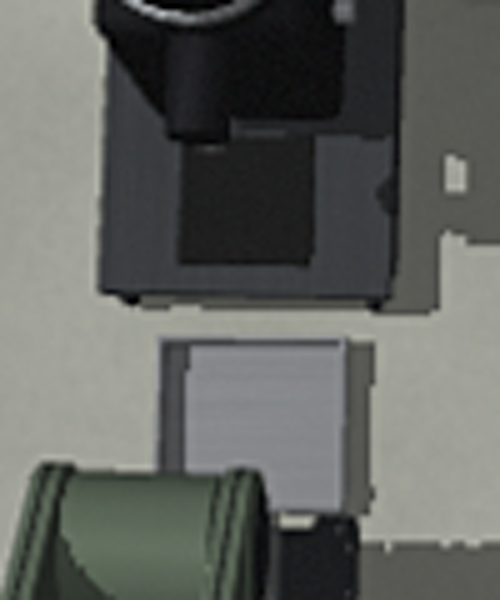

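View pics/w2.png

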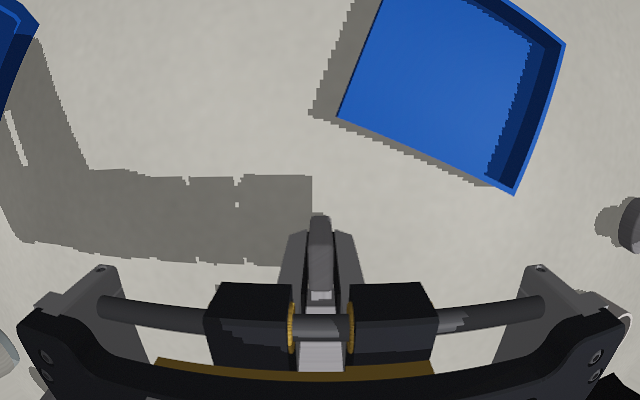

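The wrist view shows the tab between the closed fingers (320,245), but the bay is hidden. The top crop shows the tray nose rim from (160,340) to about (348,340), square below the stand's front edge, which runs (98,293)–(392,299). I'll measure edges at subpixel level in this same picture.

```bash
python3 - <<'E'
from h import *
g=cv2.GaussianBlur(cv2.imread("pics/t2.png"),(3,3),0).astype(float).mean(2)
def sub(p,lo,hi):
    d=np.diff(p[lo:hi]);k=np.abs(d);s=k.argmax();w=k[max(0,s-1):s+2];return lo+.5+(np.arange(max(0,s-1),max(0,s-1)+len(w))*w).sum()/w.sum()
def col(rows,lo,hi): return np.array([(sub(g[r],lo,hi),r) for r in rows])
def row(cs,lo,hi): return np.array([(c,sub(g[:,c],lo,hi)) for c in cs])
def rep(n,uv,z,ax):
    P=plane("top",uv,z);a=1-ax;f=np.polyfit(P[:,a],P[:,ax],1);print(n,"mean",P.mean(0)[:2],"slope",f[0],"resid",np.std(P[:,ax]-np.polyval(f,P[:,a])))
    return f
print(g[190,246:300].round().astype(int));print(g[160,234:306].round().astype(int));print(g[164:184,270].round().astype(int))
rep("trayL",col(range(181,200),248,256),.024,1);rep("trayR",col(range(181,205),284,292),.024,1)
rep("nose",row(range(256,286),174,182),.024,0)
rep("standL",col(range(145,166),234,246),.047,1);rep("standR",col(range(145,166),294,306),.047,1)
rep("front",row(range(247,292),164,174),.047,0)
E
```

```text
[160 160 160 161 154 121  80  69  75  75  85 118 137 138 137 137 137 137
 136 136 136 136 136 136 136 136 136 136 136 136 136 136 136 136 137 136
 136 136 136 136 137 135 116  89  80  85  83  97 134 157 158 157 157 157]
[159 159 159 161 155 123  81  61  61  62  63  62  62  62  62  62  61  61
  62  63  60  46  34  30  30  30  30  30  30  30  30  31  31  31  30  30
  31  32  31  30  30  30  30  30  30  31  30  30  41  56  63  63  63  63
  62  62  62  62  63  63  63  63  63  56  43  52  76  88  88  88  88  87]
[ 62  63  63  61  56  59  71  94 132 155 157 155 152 130 104 112 132 137
 135 136]
trayL mean [0.5666 0.1458] slope 0.010130473709050573 resid 0.00038067816186276225
trayR mean [0.5607 0.0197] slope 0.001978745051866261 resid 0.0004325795876450211
nose mean [0.6123 0.0817] slope -0.008617550358022167 resid 0.0005589734603406267
standL mean [0.6823 0.1863] slope 0.015027123021615308 resid 0.00017596458485486508
standR mean [ 0.6863 -0.0173] slope 0.011205975386578994 resid 0.00039829935391313287
front mean [0.6282 0.084 ] slope -0.009358449164889909 resid 0.0011719865759313689
```

Both edge sets agree on tray yaw ≈0.006 and stand yaw ≈0.011. The tray axis sits about 4 mm to the right of the bay axis, so I'll correct that and then creep in.

```bash
python3 -m pendant '{"turn":[[0,0,-0.3],[0,0,0],[0,0,0],[0,0,0]],"slide":[[0,0.35,0.05],[0,0,0],[0,0,0],[0,0,0]],"hand":[1,1,1,1]}' 20;  python3 -m pendant '{"turn":[[0,0,0],[0,0,0],[0,0,0],[0,0,0],[0,0,0],[0,0,0]],"slide":[[-0.5,0,0],[-0.5,0,0],[-0.5,0,0],[-0.5,0,0],[0,0,0],[0,0,0]],"hand":[1,1,1,1,1,1]}' 20
python3 - <<'E'
from h import *
print(env.get_obs())
t=env.get_image("top")[:,:,::-1];cv2.imwrite("pics/t3.png",t)
g=cv2.GaussianBlur(t,(3,3),0).astype(float).mean(2)
P=[]
for r in range(176,190):
    d=np.abs(np.diff(g[r,240:260]));s=d.argmax();w=d[s-1:s+2];P.append((240.5+(np.arange(s-1,s+2)*w).sum()/w.sum(),r))
Q=plane("top",P,.024);print(Q.mean(0),np.polyfit(Q[:,0],Q[:,1],1),Q[:,1])
E
```

```text
clock: 8.55
position: [0.4469, 0.0834, 0.0442]
ee_rot: [-0.004, 1.0, -0.0, 0.001]
force: [-0.1, -0.7, -0.6]
gripper_width: 0.151
clock: 9.15
position: [0.4632, 0.0843, 0.0433]
ee_rot: [-0.005, 1.0, 0.0, -0.004]
force: [-5.9, -0.4, 5.3]
gripper_width: 0.142
{'clock': 9.15, 'qpos': array([-0.0041,  0.245 ,  1.9376,  0.    ,  0.9668, -1.5842]), 'qd': array([ 0.0003, -0.0008, -0.0002,  0.001 , -0.0008,  0.0021]), 'effort': array([ -0.3082, -30.9482, -23.4626,   0.094 ,  -1.9799,  -0.0114]), 'position': array([0.4632, 0.0843, 0.0433]), 'ee_rot': array([-0.0047,  1.    ,  0.0001, -0.0039]), 'force': array([-5.9027, -0.4489,  5.3093]), 'wrist_torque': array([-0.0387,  1.1216, -0.0108]), 'gripper_width': 0.1422593301479744}
[0.5923 0.1494 0.024 ] [0.0292 0.1321] [0.1501 0.15   0.1498 0.1498 0.1497 0.1496 0.1495 0.1494 0.1493 0.1492
 0.1491 0.149  0.1489 0.1487]
```

```bash
python3 - <<'E'
from h import *
s=env.get_image("scene")[:,:,::-1];cv2.imwrite("pics/s3.png",s)
t=cv2.imread("pics/t3.png")
a=cv2.resize(t[140:220,230:310],(480,480),interpolation=cv2.INTER_CUBIC)
u=proj("scene",[.62,.085,.02])[0].astype(int);print(u)
b=cv2.resize(s[u[1]-60:u[1]+60,u[0]-40:u[0]+40],(320,480),interpolation=cv2.INTER_CUBIC)
cv2.imwrite("pics/c3.png",np.hstack([a,b]))
E
```

```text
[390 191]
```

View pics/c3.png

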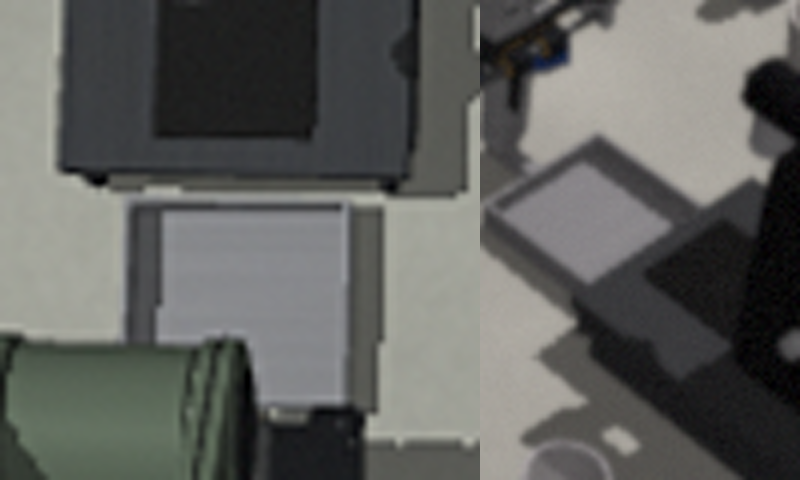

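Side-by-side (top and scene crops): the nose rim, at row 203, is still short of the stand front (178–190), with the dark cheek ends at (97,178) and (393,187). So there's no contact yet; the 5.9 N is drag plus the hand pressing down. I'll check the centring with both sides before going in.

```bash
python3 - <<'E'
from h import *
g=cv2.imread("pics/t3.png").astype(float).mean(2)
for r in(178,184,190,196,200):print(r,g[r,248:258].astype(int),g[r,284:298].astype(int))
for r in(165,167,168,169,170,171,172):print(r,g[r,238:254].astype(int),g[r,288:302].astype(int))
P=lambda x,y:(230+(x+.5)/6-.5,140+(y+.5)/6-.5)
for z in(0,.016,.033):print(z,plane("top",[P(97,178),P(110,185),P(380,190),P(393,187)],z)[:,:2].tolist())
print(plane("top",[P(126,203),P(352,203),P(349,405)],.024)[:,:2])
E
```

```text
178 [159 164 155  92  55  74  78  75  69 131] [133 133 134 143  80  78  88  88  86  77 151 164 161 160]
184 [163 166 151  80  60  76  79  78  71 134] [137 137 139 146  80  78  90  87  84  78 152 163 160 158]
190 [161 159 149  75  67  79  77  74  65 131] [135 136 140 123  75  80  88  87  85  76 150 161 158 157]
196 [148 135 124  70  71  80  79  71 138 149] [136 137 139 123  74  79  87  87  83  75 147 159 155 157]
200 [78 79 79 79 79 78 78 79 79 79] [137 137 142 103  74  83  88  85  77 150 160 155 153 154]
165 [170 112  63  60  61  62  64  63  61  63  63  61  61  60  61  63] [63 63 63 60 63 60 64 63 64 55 42 79 89 87]
167 [167 101  53  59  62  64  65  66  65  66  65  65  63  63  66  65] [64 64 63 61 64 63 64 64 64 49 64 87 90 88]
168 [166 127  65  26  23  33  38  41  43  43  39  38  36  39  41  39] [60 61 61 60 62 63 65 64 65 50 64 87 90 88]
169 [163 159 150 146 150 103  40  21  20  16  71  79  77  78  77  77] [41 39 38 40 43 38 37 38 46 30 61 87 88 89]
170 [161 163 166 166 171 160 104  35   1  29  82  89  88  87  88  85] [77 76 77 78 80 48 34 20 44 73 84 89 90 89]
171 [161 160 159 160 163 167 155 147 118 143 101  78  79  80  80  77] [81 81 80 81 84 55 25 10 57 87 89 89 87 87]
172 [162 161 160 161 161 160 163 166 157 167 153 147 140 135 136 134] [150 149 148 147 149 151  96  67  73  78  79  78  79  79]
0 [[0.6421818583769525, 0.1729014755628968], [0.6382146662299519, 0.16514680086870542], [0.6384858906819313, 0.007901462171576223], [0.6404032198142102, 0.00040300921000599454]]
0.016 [[0.6393204331542715, 0.16948894387852576], [0.6353973822137162, 0.1618205520473538], [0.6356655888702158, 0.00632481324374487], [0.637561584722453, -0.0010902077216095873]]
0.033 [[0.6362801688551729, 0.16586312896388156], [0.6324040179464656, 0.1582864126746677], [0.6326690181952682, 0.0046496237579240485], [0.6345423474374611, -0.002676750711451098]]
[[0.6238 0.1506]
 [0.6264 0.0213]
 [0.5107 0.0193]]
```

Cheek mouth centre is y≈0.086 (flare 157 wide), the nose centre is y≈0.086, and the mouth is at x≈0.637. That's aligned, so I'll lift the hand 1 mm to unload the downward press and go on.

```bash
Z='{"turn":[[0,0,0]]}'; python3 -m pendant '{"turn":[[0,0,0],[0,0,0],[0,0,0],[0,0,0],[0,0,0],[0,0,0]],"slide":[[0,0,-0.1],[-0.4,0,0],[-0.4,0,0],[-0.4,0,0],[-0.4,0,0],[-0.4,0,0]],"hand":[1,1,1,1,1,1]}' 20; python3 -m pendant '{"turn":[[0,0,0],[0,0,0],[0,0,0],[0,0,0],[0,0,0]],"slide":[[-0.4,0,0],[-0.4,0,0],[-0.4,0,0],[-0.4,0,0],[-0.4,0,0]],"hand":[1,1,1,1,1]}' 20
```

```text
clock: 9.85
position: [0.4868, 0.0844, 0.0448]
ee_rot: [-0.004, 1.0, 0.0, -0.0]
force: [-0.9, -0.2, -4.3]
gripper_width: 0.143
clock: 10.35
position: [0.5067, 0.0846, 0.0449]
ee_rot: [-0.004, 1.0, 0.0, -0.0]
force: [-1.0, -0.5, -4.2]
gripper_width: 0.146
```

```bash
python3 -m pendant '{"turn":[[0,0,0],[0,0,0],[0,0,0],[0,0,0]],"slide":[[-0.3,0,0.04],[-0.3,0,0],[-0.3,0,0],[-0.3,0,0]],"hand":[1,1,1,1]}' 20; python3 -m pendant '{"turn":[[0,0,0],[0,0,0],[0,0,0],[0,0,0]],"slide":[[-0.3,0,0],[-0.3,0,0],[-0.3,0,0],[-0.3,0,0]],"hand":[1,1,1,1]}' 20;  python3 -m pendant '{"turn":[[0,0,0],[0,0,0],[0,0,0],[0,0,0]],"slide":[[-0.3,0,0],[-0.3,0,0],[-0.3,0,0],[-0.3,0,0]],"hand":[1,1,1,1]}' 20
```

```text
clock: 10.75
position: [0.5186, 0.0847, 0.0446]
ee_rot: [-0.004, 1.0, 0.0, -0.0]
force: [-1.8, -0.3, -2.3]
gripper_width: 0.151
clock: 11.15
position: [0.5262, 0.0848, 0.0436]
ee_rot: [-0.005, 1.0, -0.0, -0.005]
force: [-13.4, -1.3, 7.3]
gripper_width: 0.148
clock: 11.55
position: [0.5412, 0.0848, 0.0437]
ee_rot: [-0.004, 1.0, -0.0, -0.002]
force: [-4.1, -0.5, -4.2]
gripper_width: 0.149
```

Nose is past the catches: a bump of 13 N, then a drag of about 4 N. Now I'll feel for the stop.

```bash
python3 -m pendant '{"turn":[[0,0,0],[0,0,0],[0,0,0],[0,0,0],[0,0,0]],"slide":[[-0.2,0,0],[-0.2,0,0],[-0.2,0,0],[-0.2,0,0],[-0.2,0,0]],"hand":[1,1,1,1,1]}' 20; python3 -m pendant '{"turn":[[0,0,0],[0,0,0],[0,0,0],[0,0,0]],"slide":[[-0.1,0,0],[-0.1,0,0],[-0.1,0,0],[-0.1,0,0]],"hand":[1,1,1,1]}' 20
```

```text
clock: 12.05
position: [0.5525, 0.0849, 0.0445]
ee_rot: [-0.004, 1.0, -0.0, -0.0]
force: [-2.9, -0.8, -4.1]
gripper_width: 0.145
clock: 12.45
position: [0.5564, 0.085, 0.0446]
ee_rot: [-0.004, 1.0, -0.0, -0.0]
force: [-4.5, 0.5, -3.3]
gripper_width: 0.148
```

```bash
python3 -m pendant '{"turn":[[0,0,0],[0,0,0],[0,0,0],[0,0,0]],"slide":[[-0.1,0,0],[-0.1,0,0],[-0.1,0,0],[-0.1,0,0]],"hand":[1,1,1,1]}' 20
```

```text
clock: 12.85
position: [0.5605, 0.085, 0.0446]
ee_rot: [-0.004, 1.0, 0.0, 0.0]
force: [-3.4, 0.8, -2.2]
gripper_width: 0.147
```

```bash
python3 -m pendant '{"turn":[[0,0,0],[0,0,0],[0,0,0],[0,0,0]],"slide":[[-0.1,0,0],[-0.1,0,0],[-0.1,0,0],[-0.1,0,0]],"hand":[1,1,1,1]}' 20
```

```text
clock: 13.25
position: [0.5633, 0.0852, 0.0444]
ee_rot: [-0.004, 1.0, 0.0, -0.001]
force: [-9.3, 0.2, 0.4]
gripper_width: 0.144
```

```bash
python3 -m pendant '{"turn":[[0,0,0],[0,0,0],[0,0,0],[0,0,0]],"slide":[[-0.1,0,0],[-0.1,0,0],[-0.1,0,0],[-0.1,0,0]],"hand":[1,1,1,1]}' 20
```

```text
clock: 13.65
position: [0.564, 0.0855, 0.0436]
ee_rot: [-0.004, 1.0, 0.0, -0.005]
force: [-14.8, -0.1, 3.3]
gripper_width: 0.148
```

```bash
python3 -m pendant '{"turn":[[0,0,0],[0,0,0],[0,0,0],[0,0,0]],"slide":[[-0.1,0,0],[-0.1,0,0],[-0.1,0,0],[-0.1,0,0]],"hand":[1,1,1,1]}' 20
```

```text
clock: 14.05
position: [0.5651, 0.0855, 0.0435]
ee_rot: [-0.005, 1.0, 0.0, -0.008]
force: [-21.8, -0.4, 9.0]
gripper_width: 0.15
```

Force climbs steadily (9→15→22 N) with almost no travel at about 91 mm in, which is the stop. I'll ease back a little and hold for about a second.

```bash
python3 -m pendant '{"turn":[[0,0,0],[0,0,0],[0,0,0],[0,0,0],[0,0,0]],"slide":[[0.2,0,0],[0,0,0],[0,0,0],[0,0,0],[0,0,0]],"hand":[1,1,1,1,1]}' 20
```

```text
clock: 14.55
position: [0.5652, 0.0855, 0.0434]
ee_rot: [-0.004, 1.0, 0.0, -0.006]
force: [-13.3, 1.3, 3.6]
gripper_width: 0.15
```

```bash
python3 -m pendant '{"turn":[[0,0,0],[0,0,0],[0,0,0],[0,0,0],[0,0,0],[0,0,0],[0,0,0]],"slide":[[0,0,0],[0,0,0],[0,0,0],[0,0,0],[0.2,0,0],[0,0,0],[0,0,0]],"hand":[1,1,1,1,1,1,1]}' 20
```

```text
clock: 15.25
position: [0.5653, 0.0855, 0.0435]
ee_rot: [-0.004, 1.0, 0.0, -0.003]
force: [-8.6, -0.1, -1.4]
gripper_width: 0.145
```

```bash
python3 -m pendant '{"turn":[[0,0,0],[0,0,0],[0,0,0],[0,0,0],[0,0,0]],"slide":[[0.1,0,0],[0,0,0],[0,0,0],[0,0,0],[0,0,0]],"hand":[1,0.7,0.5,0.3,0.1]}' 20; python3 -m pendant '{"turn":[[0,0,0],[0,0,0],[0,0,0],[0,0,0],[0,0,0],[0,0,0],[0,0,0],[0,0,0]],"slide":[[0,0,0],[0,0,0],[0,0,0],[0,0,-1],[0,0,-2],[0,0,-3],[0,0,-3],[0,0,0]],"hand":[0,0,0,0,0,0,0,0]}' 20
python3 - <<'E'
from h import *
i=env.camera_info("wrist");import pickle;pickle.dump(i,open("w4.pkl","wb"))
s=env.get_image("wrist")[:,:,::-1];cv2.imwrite("pics/w4.png",s)
t=env.get_image("top")[:,:,::-1];cv2.imwrite("pics/t4.png",t)
a=cv2.resize(t[140:220,230:310],(400,400),interpolation=cv2.INTER_CUBIC)
b=cv2.resize(s[160:360,220:420],(400,400),interpolation=cv2.INTER_CUBIC)
cv2.imwrite("pics/c4.png",np.hstack([a,b]))
E
```

```text
clock: 15.75
position: [0.5703, 0.085, 0.0464]
ee_rot: [-0.004, 1.0, -0.0, 0.003]
force: [-0.1, 0.3, -0.3]
gripper_width: 0.364
clock: 16.55
position: [0.5715, 0.0852, 0.1404]
ee_rot: [-0.004, 1.0, -0.0, 0.006]
force: [0.8, 0.0, 1.4]
gripper_width: 0.497
```

View pics/c4.png

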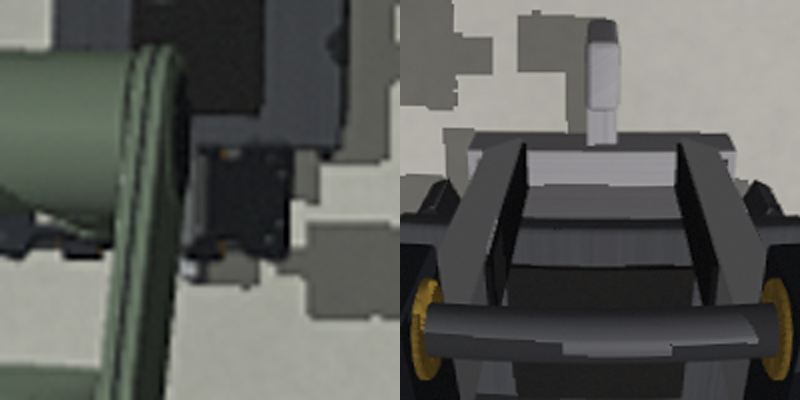

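The wrist half shows the released tab top at (588–621, 42–110) and the box entering the bay square. The arm hides the tray in the top view. I'll check whether the tab sprang back.

```bash
python3 - <<'E'
from h import *
import pickle
i=pickle.load(open("w4.pkl","rb"))
g=lambda p,z:plane("wrist",[(220+(x+.5)/2-.5-200,160+(y+.5)/2-.5) for x,y in p],z,i)[:,:2]
T=g([(588,42),(618,42),(621,110),(588,110)],.052);C=g([(470,150),(736,150)],.024)
print(T,T.mean(0),C,C[1]-C[0])
E
```

```text
[[0.5463 0.0801]
 [0.5462 0.0921]
 [0.5751 0.0938]
 [0.5752 0.0802]] [0.5607 0.0866] [[0.6064 0.0228]
 [0.6056 0.1507]] [-0.0009  0.1279]
```

The tab reads about 4 mm further back than the TCP was while pressing. That could be grip slip, camera error or rebound. I'll check by touch: nudge the tab from behind with closed fingers and see whether the stop is met at once.

```bash
python3 -m pendant '{"turn":[[0,0,0],[0,0,0],[0,0,0],[0,0,0],[0,0,0],[0,0,0],[0,0,0],[0,0,0],[0,0,0],[0,0,0]],"slide":[[3,0,0],[3,0,0],[0,0,0],[0,0,0],[0,0,3],[0,0,3],[0,0,3],[0,0,0.5],[0,0,0],[0,0,0]],"hand":[1,1,1,1,1,1,1,1,1,1]}' 20;python3 -m pendant '{"turn":[[0,0,0],[0,0,0],[0,0,0],[0,0,0],[0,0,0],[0,0,0]],"slide":[[-0.5,0,0],[-0.5,0,0],[-0.5,0,0],[0,0,0],[0,0,0],[0,0,0]],"hand":[1,1,1,1,1,1]}' 20
```

```text
clock: 17.65
position: [0.509, 0.0845, 0.0406]
ee_rot: [-0.004, 1.0, 0.0, 0.001]
force: [-0.1, -0.9, 0.1]
gripper_width: 0.004
clock: 18.25
position: [0.5222, 0.0847, 0.0395]
ee_rot: [-0.004, 1.0, 0.0, -0.0]
force: [0.2, 0.1, 0.8]
gripper_width: 0.004
```

```bash
python3 -m pendant '{"turn":[[0,0,0],[0,0,0],[0,0,0],[0,0,0],[0,0,0],[0,0,0]],"slide":[[-0.3,0,0],[-0.3,0,0],[-0.3,0,0],[-0.3,0,0],[0,0,0],[0,0,0]],"hand":[1,1,1,1,1,1]}' 20;python3 -m pendant '{"turn":[[0,0,0],[0,0,0],[0,0,0],[0,0,0]],"slide":[[-0.1,0,0],[-0.1,0,0],[0,0,0],[0,0,0]],"hand":[1,1,1,1]}' 20;python3 -m pendant '{"turn":[[0,0,0],[0,0,0],[0,0,0],[0,0,0]],"slide":[[-0.1,0,0],[-0.1,0,0],[0,0,0],[0,0,0]],"hand":[1,1,1,1]}' 20
```

```text
clock: 18.85
position: [0.5344, 0.0848, 0.0395]
ee_rot: [-0.004, 1.0, 0.0, -0.0]
force: [0.0, 0.3, 0.4]
gripper_width: 0.007
clock: 19.25
position: [0.5364, 0.0848, 0.0396]
ee_rot: [-0.004, 1.0, 0.0, -0.0]
force: [-0.3, 0.7, 0.2]
gripper_width: 0.006
clock: 19.65
position: [0.5373, 0.0848, 0.0394]
ee_rot: [-0.004, 1.0, -0.0, -0.001]
force: [-5.2, -0.3, 4.3]
gripper_width: 0.005
```

```bash
python3 -m pendant '{"turn":[[0,0,0],[0,0,0],[0,0,0]],"slide":[[-0.1,0,0],[0,0,0],[0,0,0]],"hand":[1,1,1]}' 20;python3 -m pendant '{"turn":[[0,0,0],[0,0,0],[0,0,0]],"slide":[[-0.1,0,0],[0,0,0],[0,0,0]],"hand":[1,1,1]}' 20
```

```text
clock: 19.95
position: [0.5373, 0.0849, 0.0393]
ee_rot: [-0.004, 1.0, -0.0, -0.002]
force: [-7.7, -0.6, 7.4]
gripper_width: 0.008
clock: 20.25
position: [0.5373, 0.0849, 0.0393]
ee_rot: [-0.005, 1.0, -0.0, -0.003]
force: [-10.1, -0.6, 8.8]
gripper_width: 0.006
```

```bash
python3 -m pendant '{"turn":[[0,0,0],[0,0,0],[0,0,0]],"slide":[[-0.1,0,0],[0,0,0],[0,0,0]],"hand":[1,1,1]}' 20;python3 -m pendant '{"turn":[[0,0,0],[0,0,0],[0,0,0]],"slide":[[-0.1,0,0],[0,0,0],[0,0,0]],"hand":[1,1,1]}' 20
```

```text
clock: 20.55
position: [0.5373, 0.0849, 0.0392]
ee_rot: [-0.005, 1.0, -0.0, -0.005]
force: [-12.1, -0.7, 12.2]
gripper_width: 0.004
clock: 20.85
position: [0.5373, 0.0849, 0.0391]
ee_rot: [-0.005, 1.0, -0.0, -0.006]
force: [-15.3, -1.4, 13.6]
gripper_width: 0.003
```

```bash
python3 -m pendant '{"turn":[[0,0,0],[0,0,0],[0,0,0],[0,0,0]],"slide":[[0,0,-0.1],[0,0,-0.1],[0,0,0],[0,0,0]],"hand":[1,1,1,1]}' 20
```

```text
clock: 21.25
position: [0.5373, 0.0852, 0.0392]
ee_rot: [-0.004, 1.0, 0.0, -0.005]
force: [-8.7, 0.2, 0.9]
gripper_width: 0.006
```

```bash
python3 -m pendant '{"turn":[[0,0,0],[0,0,0],[0,0,0]],"slide":[[-0.1,0,-0.05],[0,0,0],[0,0,0]],"hand":[1,1,1]}' 20;python3 -m pendant '{"turn":[[0,0,0],[0,0,0],[0,0,0]],"slide":[[-0.1,0,-0.05],[0,0,0],[0,0,0]],"hand":[1,1,1]}' 20; python3 -m pendant '{"turn":[[0,0,0],[0,0,0],[0,0,0],[0,0,0],[0,0,0]],"slide":[[-0.1,0,-0.05],[0,0,0],[0,0,0],[0,0,0],[0,0,0]],"hand":[1,1,1,1,1]}' 20
```

```text
clock: 21.55
position: [0.5374, 0.0853, 0.0393]
ee_rot: [-0.005, 1.0, 0.0, -0.006]
force: [-10.2, 0.9, 0.7]
gripper_width: 0.008
clock: 21.85
position: [0.5374, 0.0854, 0.0393]
ee_rot: [-0.005, 1.0, 0.0, -0.008]
force: [-12.0, 0.7, 0.5]
gripper_width: 0.008
clock: 22.35
position: [0.5374, 0.0855, 0.0394]
ee_rot: [-0.005, 1.0, 0.0, -0.009]
force: [-13.7, 1.6, -0.2]
gripper_width: 0.007
```

At 13.7 N, well above the roughly 4 N drag and with no vertical load, the tray doesn't budge, so it's sitting on the stop. I'll hold briefly, then withdraw.

```bash
python3 -m pendant '{"turn":[[0,0,0],[0,0,0],[0,0,0],[0,0,0],[0,0,0],[0,0,0],[0,0,0],[0,0,0],[0,0,0],[0,0,0]],"slide":[[0,0,0],[0,0,0],[0,0,0],[0.3,0,0],[0.5,0,0],[1,0,0],[1.5,0,0],[1,0,0],[0,0,0],[0,0,0]],"hand":[1,1,1,1,1,1,1,1,1,1]}' 20; python3 -m pendant '{"turn":[[0,0,0],[0,0,0],[0,0,0],[0,0,0],[0,0,0],[0,0,0]],"slide":[[0,0,-3],[0,0,-3],[0,0,-4],[3,0,0],[0,0,0],[0,0,0]],"hand":[1,1,1,1,1,1]}' 20
python3 - <<'E'
from h import *
import pickle
o=env.get_obs();print(o["position"],o["force"],o["qd"])
i=env.camera_info("wrist");pickle.dump(i,open("w5.pkl","wb"))
w=env.get_image("wrist")[:,:,::-1];s=env.get_image("scene")[:,:,::-1]
P=proj("wrist",[.56,.085,.05],i)[0].astype(int);print(P)
cv2.imwrite("pics/c5.png",np.vstack([s[50:350,100:600],w[max(0,P[1]-60):P[1]+90,195:445].repeat(2,0).repeat(2,1)]))
E
```

```text
clock: 23.35
position: [0.5032, 0.0845, 0.0436]
ee_rot: [-0.004, 1.0, 0.0, 0.001]
force: [-0.2, 1.2, -0.1]
gripper_width: 0.007
clock: 23.95
position: [0.4729, 0.0842, 0.1432]
ee_rot: [-0.004, 1.0, -0.0, 0.001]
force: [-0.1, -0.2, -0.0]
gripper_width: 0.007
[0.4729 0.0842 0.1432] [-0.1277 -0.2383 -0.0315] [-0.0035  0.0267 -0.0161  0.0002 -0.0034 -0.0004]
[320 296]
```

View pics/c5.png

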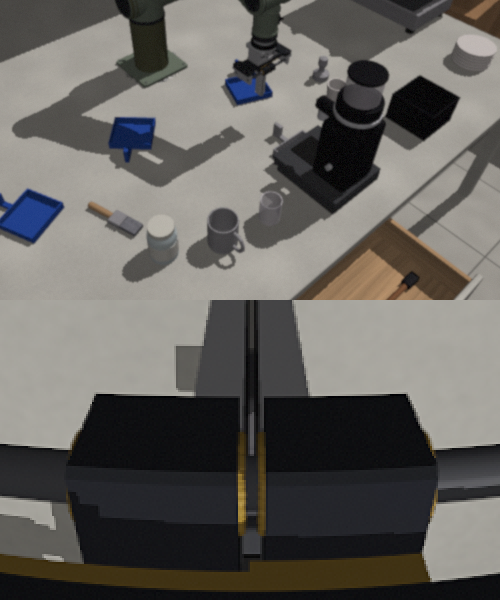

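The scene view shows the tray inside the bay with only its handle, at (278,130), sticking out. The bystanders and blue trays are unmoved, and the gripper is clear. Handing in.

```bash
python3 -c "
from rig import env
print(env.sign_off())"
```

```text
the job is handed in; nothing more can be done
None
```

I slid the tray into the bay by its handle and pressed it against the stop. I then let go, nudged it once more from behind with closed fingers, and handed the job in at about 24 s of the 58 s allowed.

- **Finding the stop:** the stop showed up about 91 mm in, where the force rose from 4 N to 22 N at the wrist with almost no travel. I had sent three feeling steps at once there, so the push peaked higher than I intended. Less roughly 4 N of drag, that leaves about 18 N at most on the stop, close under its 20 N limit. That is an estimate, because the stop force itself cannot be read. I eased back and held it there for about a second.
- **A check that disagreed:** after release, the camera put the handle about 4 mm further out than the gripper had been while pressing. The nudge from behind met the handle at that same place. The tray then held still (under 0.2 mm) at up to about 15 N, well above its drag. So I read the 4 mm as the tab slipping in the grip, with the tray still on the stop.
- **At the end:** wrist force was about zero and the gripper was clear of the tray. In the last picture the tray sits in the bay and the other objects look unmoved, though I did not measure them.
- **Not seen directly:** the gap between nose and stop is hidden under the slab, and I did not picture the tray up close after the final nudge.

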